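# Tip the chopping boards down at the food stall

### The arm

A 6-joint arm with a two-finger parallel gripper is mounted at the origin on the work surface. World frame = base frame: x ahead of the robot, y to its left, z up, the work surface at z = 0. Lengths are in mm, angles in rad, forces in N, time in s.
With the tool pointing down it reaches from about 275 to 750 mm from the base axis. Payload 10.2 kg.
Tool frame: the origin (TCP) lies between the finger pads; the fingertips stand 11 mm ahead of it and the grasp point (between the pads) lies 8 mm behind it; z points along the fingers, y is the line along which they close (so a half turn about z gives the same grasp; the last joint's range is limited). The gripper opens to 85 mm and grips with 20 to 120 N. Pads are 22 mm wide; open, the fingers measure 114 mm over their backs; the gripper's body (76 mm by 85 mm) begins 54 mm behind the grasp point. The pads swing forward as they close: fully open they stand 13 mm farther back than shut.
Start: joints at [0.897, 0.313, 1.498, -0, 1.331, -0.223], TCP at [228.748, 472.552, 242.294] pointing down, gripper open.
Joint ranges: [-2.94, 2.94], [-0.97, 2.17], [0.19, 2.56], [-1.23, 4.37], [0.02, 3.11], [-2.88, 2.88]. Speed limits (rad/s): [2.39, 2.39, 3.01, 3.14, 3.14, 3.14].

### API

Orientations are given as a unit quaternion [w, x, y, z].
In Python, from rig import sense, eyes, finish_job gives the robot as it stands.
- The arm moves only by the shell command python3 -m jog 'ROWS' [FORCE]. ROWS is JSON, a list of rows, each a list of 7 numbers: the shift along the tool's x, y, z in m, then the turn, a rotation vector about the tool's x, y, z in rad, then the finger opening in m, from 0 to 0.0854. In form: [[dx, dy, dz, rx, ry, rz, gripper], ...]. A call has 1 to 5 rows; each row shifts and turns the commanded pose from where the row before left it, along the tool's axes as they then stand; what a row does not reach is not made up. A row lasts 1/10 s, in which the tool goes at most 50 mm and 8.59 degrees, less where a joint would pass 70% of its speed; a pose out of reach is approached as far as the arm can. A call is refused whole if a number of a shift passes 0.05 or a number of a turn 0.15, either way. A call with a gripper value outside its range is refused whole. The fingers move at their own pace and stop on an object; FORCE is the grip in N (left out, the last holds). Time passes only in rows, so rows that do not move let the fingers close. It gives the time, the measured TCP pose, the force, the opening and the grip force at its end, in the units of the state.
- sense(): the state, without advancing time (a new reading comes with each control period).
- eyes.capture(name): name is "scene" or "top" or "wrist"; returns the picture (384x512x3 uint8, red, green, blue); there is no depth.
- eyes.calibration(name): a dict with "fx", "fy", "cx", "cy" (pixels), "cam_to_world" (4x4, takes a point from camera to world coordinates); the wrist camera has in their place "mount" (4x4, takes a point from camera to tool coordinates, whose origin is the TCP and whose axes are the flange's). Camera axes: x right, y down, z forward; pixel columns grow to the right and rows downward; lengths in mm; the calibration is good to about 2 mm. The wrist camera is an equidistant fisheye: a pixel r from the principal point sees the ray r / f radians off the axis. A picture is of the moment at which its call begins: read the wrist's pose just before it. calibration takes no time and is no camera call.
- finish_job(): hands the job in; it is judged then, once.
The state is a dict: "time_s": time; "joints": joint angles; "dq": joint speeds; "tau": joint torques, N m; "eef_pos": TCP position; "ee_rot": TCP orientation; "force": force on the tool from outside, world axes, zero at the start; "wrist_torque": the same for the moment, N m; "grip_width": opening from 0.0 (shut) to 1.0 (fully open); "grip_force": force on a finger pad.
Only numpy, scipy, OpenCV 4.12 (cv2) and the standard library are available. Lean on these libraries where they do the work, as an engineer would, in place of code of your own. Each camera call takes 0.05 s, during which the arm holds its last target. There are 200 camera calls.

### The job

Get the counter ready for chopping: push the two wooden chopping boards over from behind, so that each tips off the rail towards the robot and comes to lie flat on the counter, face down, squarely in front of where it stood. Only push with the fingers; do not lift or carry the boards. Leave the steel tray leaning on the rail and do not disturb the other things on the counter.

Things in the scene. Friction and masses are not known exactly. Their poses are not given: they have to be found in the camera images.
- large_board: larger wooden board, 140 wide, 200 tall, 22 mm thick, about 420 g, 55 x 18 mm hand slot near the top. Loose; leans 15 degrees back (away from robot) on the rail, its top free with open space behind. Origin: middle of lower rear edge. x: out of the rear face (up when it lies on its front), y: along the width, z: up the board, top rear edge at z=200 mm. Top pushed 75 mm to the robot: falls by itself.
- small_board: smaller wooden board, 115 wide, 160 tall, 18 mm thick, about 220 g, 55 x 18 mm hand slot near the top. Loose; leans 15 degrees back (away from robot) on the rail, its top free with open space behind. Origin: middle of lower rear edge. x: out of the rear face (up when it lies on its front), y: along the width, z: up the board, top rear edge at z=160 mm. Top pushed 60 mm to the robot: falls by itself.
- tray: shallow steel tray leaning on the rail like the boards: 120 mm wide, 180 mm tall, 16 mm deep, hollow side to the robot, no slot. Origin: middle of its lower rear edge; axes as for the boards.
- rail: low steel rail fixed to the counter: 12 mm bar, 570 mm long, axis 70 mm up. Origin: on the counter, mid-way along the line where boards and tray stand (at about -200, 0, +200 mm along y, any order). x: level, to the rear, away from the robot (bar at x=25 mm, feet at its ends to x=120 mm); y: along the bar.
- shaker: steel pepper shaker, 36 mm across, 70 mm tall, standing in one gap in front of the rail; origin at the centre of its underside
- sauce_cup: small white cup, 38 mm across, 35 mm tall, standing in the other gap in front of the rail; origin at the centre of its underside
- white_bowl: white bowl, 140 mm across, 70 mm tall; origin at the centre of its underside
- orange_bowl: orange bowl, 130 mm across, 60 mm tall; origin at the centre of its underside
- yellow_bowl: yellow bowl, 120 mm across, 55 mm tall; origin at the centre of its underside
- glass_jar: lidded glass jar behind the rail, 80 mm across, 110 mm tall; origin at the centre of its underside
- ladle: steel spoon lying on the counter to the right of the robot, 220 mm long; origin near the middle of its length, on its underside
Things that resemble listed ones, but are neither listed nor needed, are in the scene too. What is shaped like the small_board but blue is not meant. There is more than one size of the sauce_cup; the job needs the smaller.

How it is judged (in metres and radians):
At the end, for the whole second after the job is handed in: Both boards lie flat on the counter on their front faces (within 0.1 rad), still, their lower rear edges at most 90 mm from where they started and their widths parallel to the rail within 0.3 rad; the tray still leans (shifted under 25 mm) and the other things stand where they were (within 30 mm) (angle between each of large_board, small_board's own x axis and vertical below 0.1 rad and height (world z) of each of large_board, small_board below 0.032 m and distance of each of large_board, small_board from where it was at the start of the episode below 0.09 m and angle between the y axis of each of large_board, small_board and the y axis of rail, either way round below 0.3 rad and linear speed of each of large_board, small_board below 0.02 m/s and angular speed of each of large_board, small_board below 0.1 rad/s and distance of tray from where it was at the start of the episode below 0.025 m and angle between tray's own z axis and vertical between 0.16 and 0.36 rad and distance of each of shaker, sauce_cup, white_bowl, orange_bowl, yellow_bowl, glass_jar, ladle from where it was at the start of the episode below 0.03 m and angle between each of shaker, sauce_cup, white_bowl, orange_bowl, yellow_bowl, glass_jar's own z axis and vertical below 0.2 rad); the robot touches nothing.
It fails at once if the large board is lifted or carried instead of tipped (height (world z) of large_board above 0.045 m or distance of large_board from where it was at the start of the episode above 0.13 m).
It fails at once if the small board is lifted or carried instead of tipped (height (world z) of small_board above 0.045 m or distance of small_board from where it was at the start of the episode above 0.13 m).
It fails at once if the steel tray is shifted or tipped (distance of tray from where it was at the start of the episode above 0.03 m or angle between tray's own z axis and vertical above 0.4 rad).
It fails at once if a bystander is shifted by more than 40 mm or knocked over (distance of any of shaker, sauce_cup, white_bowl, orange_bowl, yellow_bowl, glass_jar, ladle from where it was at the start of the episode above 0.04 m or angle between any of shaker, sauce_cup, white_bowl, orange_bowl, yellow_bowl, glass_jar's own z axis and vertical above 0.5 rad).
It also fails if it takes over 48 s, if anything falls off the work surface, if the arm or the gripper's body presses on something with over 40 N, if the wrist force passes 120 N, or if a joint passes its speed limit or range.

## Working session

There is one attempt and no reset: what is moved stays moved. The work goes in short steps, Python scripts to look and compute and a shell command to move; the robot and the scene stay as the last step left them, time stands still between calls to the robot, and variables do not carry over. Pictures are saved under pics/ and viewed, at most 10 in all, crops included, and the job is handed in when it is done.

```bash
mkdir -p pics; ls
python3 - <<'E'
from rig import sense, eyes
import cv2, numpy as np
np.set_printoptions(precision=4,suppress=True)
s=sense();print({k:s[k] for k in('time_s','eef_pos','ee_rot','grip_width')})
for n in('scene','top'):
    im=eyes.capture(n);cv2.imwrite(f'pics/{n}0.png',im[:,:,::-1]);c=eyes.calibration(n)
    print(n,c['fx'],c['fy'],c['cx'],c['cy']);print(np.array(c['cam_to_world']))
E
```

```text
pics
{'time_s': 0.0, 'eef_pos': array([228.6086, 472.3493, 241.7293]), 'ee_rot': array([-0.0003,  0.2235,  0.9747, -0.0006]), 'grip_width': 0.9970801590538421}
scene 384.78623432708895 384.78623432708895 250.48103824121318 195.34665806590888
[[  -0.5849    0.6277   -0.5137 1044.6515]
 [   0.8111    0.4503   -0.3734  381.2892]
 [  -0.003    -0.635    -0.7725  868.8184]
 [   0.        0.        0.        1.    ]]
top 346.46844077513333 346.46844077513333 261.94639966698804 194.34521793535362
[[  -0.0273   -0.9892    0.1441  354.6923]
 [  -0.9996    0.0267   -0.0061  -17.9829]
 [   0.0022   -0.1442   -0.9895 1147.9275]
 [   0.        0.        0.        1.    ]]
```

View pics/scene0.png

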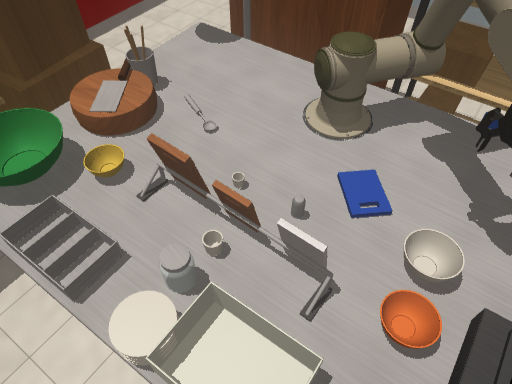

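View pics/top0.png

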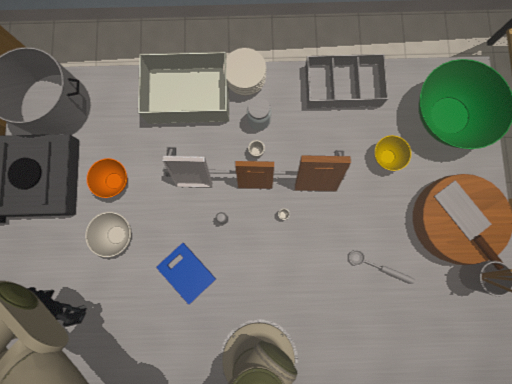

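Scene: three things lean on the rail. The large brown board is at (178,165), the small one at (236,203) and the tray at (302,245). In the top view, the large board is at (321,174), the small board at (255,175) and the tray at (188,171). The candidates for small_board are brown (255,175) and blue (186,273); the brown one fits. For sauce_cup they are (283,215) in front of the rail and the bigger (256,150) behind it; the front one fits.

```bash
cat > h.py <<'E'
from rig import sense, eyes
import cv2, numpy as np
np.set_printoptions(precision=1,suppress=True)
def ray(n,u,v,z):
    c=eyes.calibration(n);M=np.array(c['cam_to_world'])
    d=M[:3,:3]@[(u-c['cx'])/c['fx'],(v-c['cy'])/c['fy'],1];o=M[:3,3]
    return o+d*(z-o[2])/d[2]
def state():
    s=sense();print('t',round(s['time_s'],2),s['eef_pos'],np.round(s['ee_rot'],4),'F',np.array(s['force']))
E
python3 - <<'E'
from h import *
im=cv2.imread('pics/top0.png');hsv=cv2.cvtColor(im,cv2.COLOR_BGR2HSV)
m=cv2.inRange(hsv,(3,90,40),(18,255,255));m[:, :220]=0;m[:,365:]=0;m[:140]=0;m[205:]=0
for c in cv2.findContours(m,0,1)[0]:
    if cv2.contourArea(c)<200: continue
    q=cv2.approxPolyDP(c,4,True)[:,0];print(cv2.boundingRect(c),q.tolist())
    p=c[:,0].astype(float);h=193 if p[:,0].mean()>290 else 154.5
    for nm,k,z in(('TL',p@[1,1],h),('TR',p@[-1,1],h),('BL',p@[1,-1],5),('BR',p@[-1,-1],5)):
        u,v=p[k.argmin()];print(nm,u,v,ray('top',u,v,z))
for nm,u,v,z in(('shaker',221,216,70),('cup',283,212,35),('bigcup',256,147,40),('jar',259,108,110),('trayTL',166,156,174),('trayTR',207,156,174),('railL',168,178,70),('railR',345,170,70),('footL',171,151,0),('footR',340,153,0)):
    print(nm,ray('top',u,v,z))
cv2.imwrite('pics/crop0.png',cv2.resize(im[130:230,150:365],None,fx=3.7,fy=3.7,interpolation=cv2.INTER_CUBIC))
E
```

```text
(235, 161, 39, 28) [[235, 161], [239, 187], [271, 187], [273, 162]]
TL 235.0 161.0 [600.5  52.3 154.5]
TR 273.0 162.0 [594.5 -59.2 154.5]
BL 238.0 186.0 [551.5  54.2   5. ]
BR 271.0 187.0 [545.1 -56.    5. ]
(296, 156, 55, 35) [[296, 189], [336, 189], [349, 156], [301, 156]]
TL 301.0 156.0 [ 600.4 -137.4  193. ]
TR 349.0 156.0 [ 596.8 -273.4  193. ]
BL 296.0 189.0 [ 536.1 -139.3    5. ]
BR 336.0 189.0 [ 532.5 -273.     5. ]
shaker [447.  104.7  70. ]
cup [457.4 -91.1  35. ]
bigcup [674.2  -9.5  40. ]
jar [780.1 -22.6 110. ]
trayTL [615.7 249.7 174. ]
trayTR [612.6 131.5 174. ]
railL [571.9 271.1  70. ]
railR [ 582.7 -290.7   70. ]
footL [679.5 280.7   0. ]
footR [ 657.1 -295.     0. ]
```

View pics/crop0.png

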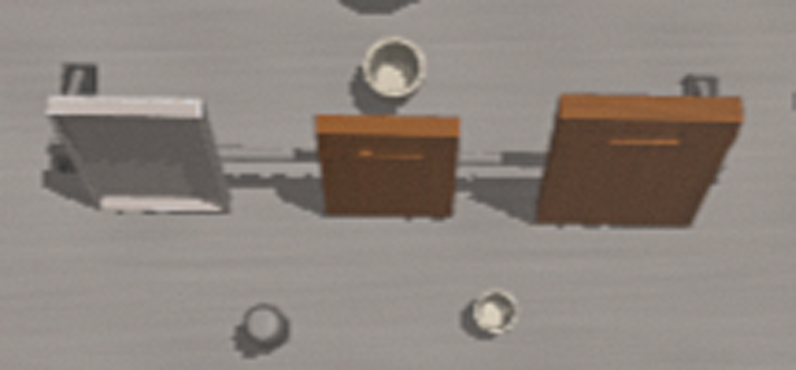

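The enlarged crop shows the small brown board at crop (388,165), the large brown board at (640,160) and the tray at (140,155). The small cup (495,312) and the shaker (265,325) stand in front, and the bigger cup (393,68) is behind. Measured widths of 111 and 136 mm match 115 and 140. Top centres are small (597,-4) and large (599,-205), and the rail yaw is about 0.04 rad.

I'll turn the tool so the closing axis runs along the rail, set the fingers 60 mm apart (either side of the slot) and go over behind the small board.

```bash
python3 -m jog '[[0,0,0,0,0,-0.136,0.06],[0,0,0,0,0,-0.136,0.06],[0,0,0,0,0,-0.136,0.06],[-0.034,-0.036,0,0,0,0,0.06],[-0.034,-0.036,0,0,0,0,0.06]]'; python3 -m jog '[[-0.034,-0.036,0,0,0,0,0.06],[-0.034,-0.036,0,0,0,0,0.06],[-0.034,-0.036,0,0,0,0,0.06],[-0.034,-0.036,0,0,0,0,0.06],[-0.034,-0.036,0,0,0,0,0.06]]'; python3 -c "from h import *;state()"
```

```text
time_s: 0.6
eef_pos: [293.6, 397.0, 241.9]
ee_rot: [-0.0, 0.02, 1.0, -0.0]
force: [1.0, 0.1, -0.6]
grip_width: 0.701
grip_force: 0.0
time_s: 1.1
eef_pos: [456.7, 208.8, 242.2]
ee_rot: [-0.0, 0.021, 1.0, 0.0]
force: [-0.4, 1.4, 0.5]
grip_width: 0.704
grip_force: 0.0
t 1.1 [456.7 208.8 242.2] [-0.  0.  1.  0.] F [-0.4  1.4  0.5]
```

```bash
python3 -m jog '[[-0.034,-0.034,0,0,0,0,0.06],[-0.034,-0.034,0,0,0,0,0.06],[-0.034,-0.034,0,0,0,0,0.06],[-0.034,-0.034,0,0,0,0,0.06],[-0.034,-0.034,0,0,0,0,0.06]]'; python3 -m jog '[[-0.034,-0.034,0,0,0,0,0.06],[0,0,0,0,0,0,0.06]]'
python3 - <<'E'
from h import *
state();cv2.imwrite('pics/top1.png',cv2.resize(eyes.capture('top')[120:240,150:370,::-1],None,fx=3.5,fy=3.5))
E
```

```text
time_s: 1.6
eef_pos: [619.3, 31.8, 241.9]
ee_rot: [-0.0, 0.021, 1.0, 0.0]
force: [0.3, -0.4, 0.1]
grip_width: 0.702
grip_force: 0.0
time_s: 1.8
eef_pos: [652.8, -6.6, 239.9]
ee_rot: [-0.001, 0.024, 1.0, -0.0]
force: [-0.6, 1.3, 0.2]
grip_width: 0.704
grip_force: 0.0
t 1.8 [652.8  -6.6 239.9] [-0.  0.  1. -0.] F [-0.6  1.3  0.2]
```

View pics/top1.png

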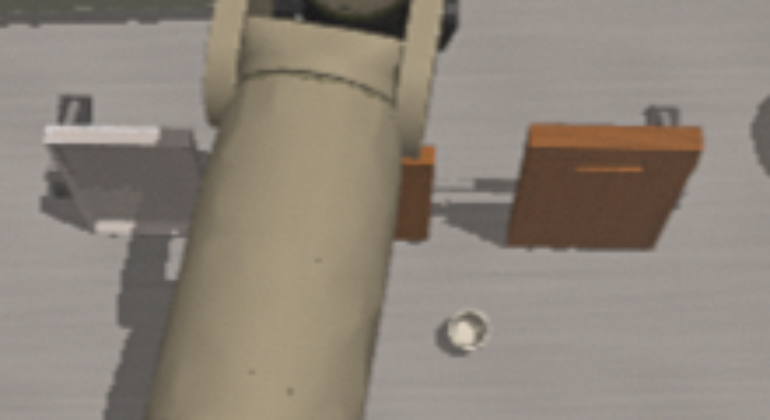

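The crop shows the hand behind the small board, with the tray, large board and cup untouched. Next: descend, then push slowly.

```bash
python3 -m jog '[[0,0,0.04,0,0,0,0.06],[0,0,0.04,0,0,0,0.06],[0.01,0,0.03,0,0,0,0.06],[0.01,0,0,0,0,0,0.06],[0,0,0,0,0,0,0.06]]'; python3 -m jog '[[0.01,0,0,0,0,0,0.06],[0.01,0,0,0,0,0,0.06],[0.01,0,0,0,0,0,0.06],[0.01,0,0,0,0,0,0.06],[0.01,0,0,0,0,0,0.06]]'
python3 - <<'E'
from h import *
state();cv2.imwrite('pics/s2.png',cv2.resize(eyes.capture('scene')[100:320,110:370,::-1],None,fx=2.7,fy=2.7))
E
```

```text
time_s: 2.35
eef_pos: [629.5, 0.0, 131.9]
ee_rot: [-0.001, 0.021, 1.0, 0.0]
force: [0.2, 0.1, 0.5]
grip_width: 0.701
grip_force: 0.0
time_s: 2.85
eef_pos: [581.1, 1.6, 133.5]
ee_rot: [0.001, 0.021, 1.0, -0.0]
force: [0.1, -0.9, 0.1]
grip_width: 0.7
grip_force: 0.0
t 2.85 [581.1   1.6 133.5] [ 0.  0.  1. -0.] F [ 0.1 -0.9  0.1]
```

View pics/s2.png

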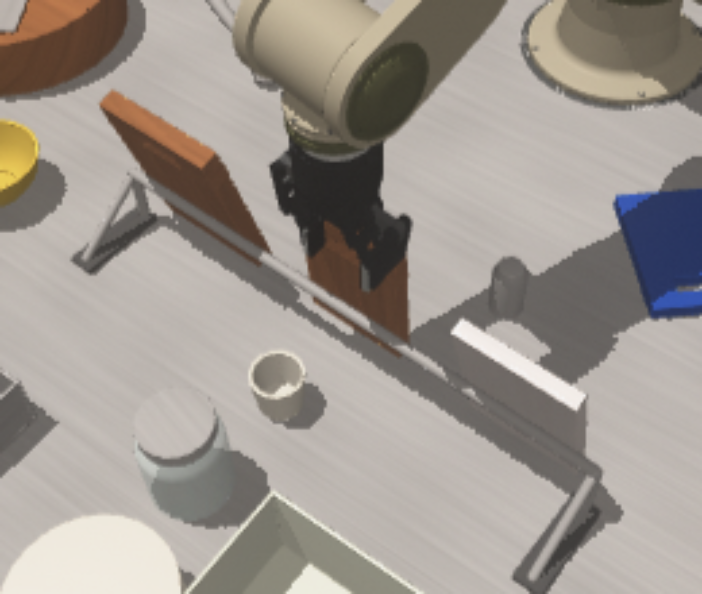

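The view shows the fingers squarely on the rear face of the small board, which is now about upright. Continue.

```bash
python3 -m jog '[[0.01,0,0,0,0,0,0.06],[0.01,0,0,0,0,0,0.06],[0.01,0,0,0,0,0,0.06],[0.01,0,0,0,0,0,0.06],[0.01,0,0,0,0,0,0.06]]';python3 -m jog '[[0.01,0,0,0,0,0,0.06],[0,0,0,0,0,0,0.06],[0,0,0,0,0,0,0.06],[0,0,0,0,0,0,0.06],[0,0,0,0,0,0,0.06]]'
python3 - <<'E'
from h import *
state();cv2.imwrite('pics/s3.png',cv2.resize(eyes.capture('scene')[100:320,110:370,::-1],None,fx=2.7,fy=2.7))
E
```

```text
time_s: 3.4
eef_pos: [531.3, 3.5, 133.2]
ee_rot: [0.001, 0.021, 1.0, -0.0]
force: [0.0, -0.1, 0.6]
grip_width: 0.703
grip_force: 0.0
time_s: 3.9
eef_pos: [521.4, 3.6, 132.4]
ee_rot: [0.0, 0.021, 1.0, -0.0]
force: [0.4, 0.2, -0.2]
grip_width: 0.704
grip_force: 0.0
t 3.9 [521.4   3.6 132.4] [ 0.  0.  1. -0.] F [ 0.4  0.2 -0.2]
```

View pics/s3.png

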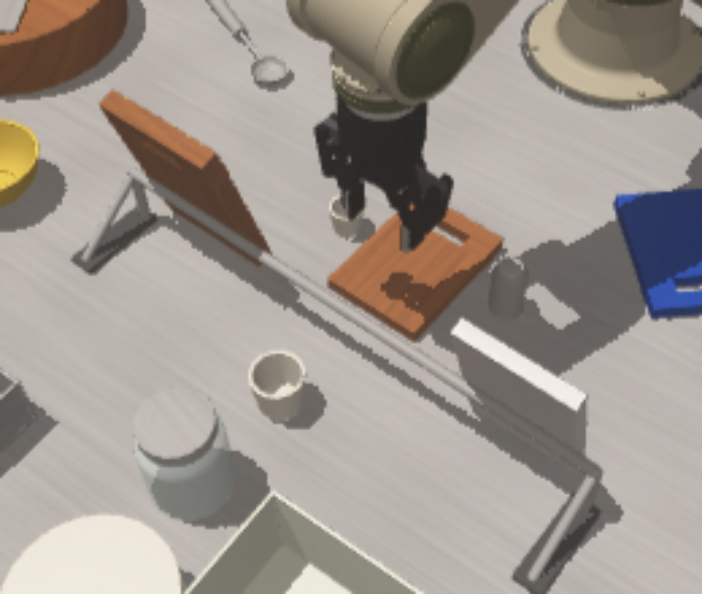

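The small board lies flat and square in front of the rail, with the cup and shaker standing. Lift, and go behind the large board.

```bash
python3 -m jog '[[0,0,-0.04,0,0,0,0.06],[0,0,-0.04,0,0,0,0.06],[0,0,-0.04,0,0,0,0.06],[-0.023,-0.034,0,0,0,0,0.06],[-0.023,-0.034,0,0,0,0,0.06]]'; python3 -m jog '[[-0.023,-0.034,0,0,0,0,0.06],[-0.023,-0.034,0,0,0,0,0.06],[-0.023,-0.034,0,0,0,0,0.06],[-0.023,-0.034,0,0,0,0,0.06],[0,0,0,0,0,0,0.06]]'
```

```text
time_s: 4.45
eef_pos: [564.9, -66.8, 254.0]
ee_rot: [0.002, 0.02, 1.0, -0.0]
force: [1.1, 0.2, 0.0]
grip_width: 0.701
grip_force: 0.0
time_s: 4.95
eef_pos: [651.0, -210.3, 249.8]
ee_rot: [-0.001, 0.023, 1.0, 0.0]
force: [0.9, 1.0, -1.2]
grip_width: 0.701
grip_force: 0.0
```

```bash
python3 -m jog '[[0,0,0.04,0,0,0,0.06],[0,0,0.045,0,0,0,0.06],[0.015,0,0,0,0,0,0.06],[0.01,0,0,0,0,0,0.06],[0.01,0,0,0,0,0,0.06]]'; python3 -m jog '[[0.01,0,0,0,0,0,0.06],[0.01,0,0,0,0,0,0.06],[0.01,0,0,0,0,0,0.06],[0.01,0,0,0,0,0,0.06],[0.01,0,0,0,0,0,0.06]]'; python3 -m jog '[[0.01,0,0,0,0,0,0.06],[0.01,0,0,0,0,0,0.06],[0.01,0,0,0,0,0,0.06],[0.01,0,0,0,0,0,0.06],[0.01,0,0,0,0,0,0.06]]'; python3 -m jog '[[0,0,0,0,0,0,0.06],[0,0,0,0,0,0,0.06],[0,0,0,0,0,0,0.06],[0,0,0,0,0,0,0.06]]'
python3 - <<'E'
from h import *
state();cv2.imwrite('pics/s4.png',cv2.resize(eyes.capture('scene')[100:320,110:370,::-1],None,fx=2.7,fy=2.7))
E
```

```text
time_s: 5.45
eef_pos: [614.6, -204.0, 167.0]
ee_rot: [-0.0, 0.021, 1.0, 0.0]
force: [0.1, 0.0, -0.2]
grip_width: 0.703
grip_force: 0.0
time_s: 5.95
eef_pos: [564.7, -202.0, 167.4]
ee_rot: [0.0, 0.021, 1.0, 0.0]
force: [0.8, -0.4, -0.5]
grip_width: 0.703
grip_force: 0.0
time_s: 6.45
eef_pos: [514.8, -199.8, 167.4]
ee_rot: [0.0, 0.021, 1.0, 0.0]
force: [-0.6, 0.5, -0.4]
grip_width: 0.705
grip_force: 0.0
time_s: 6.85
eef_pos: [515.5, -200.2, 167.2]
ee_rot: [0.0, 0.021, 1.0, 0.0]
force: [0.8, 0.7, 0.8]
grip_width: 0.706
grip_force: 0.0
t 6.85 [ 515.5 -200.2  167.2] [0. 0. 1. 0.] F [0.8 0.7 0.8]
```

View pics/s4.png

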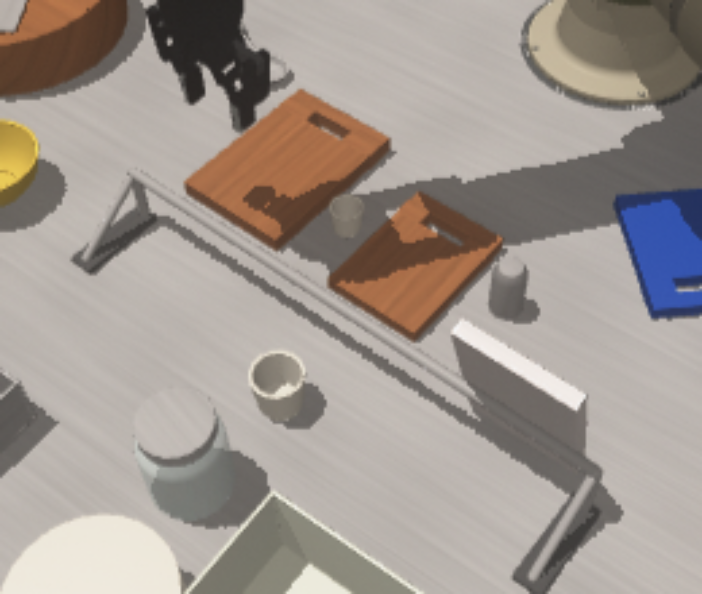

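Both boards lie flat and square, and the cup, shaker and tray are standing. I'll lift clear and check the positions by number from the top view.

```bash
python3 -m jog '[[0,0,-0.04,0,0,0,0.06],[0,0,-0.04,0,0,0,0.06],[0,-0.045,0,0,0,0,0.06],[0,-0.045,0,0,0,0,0.06],[0,-0.045,0,0,0,0,0.06]]'
python3 - <<'E'
from h import *
state();a=eyes.capture('top')[:,:,::-1].copy();cv2.imwrite('pics/top5.png',a)
m=cv2.inRange(cv2.cvtColor(a,cv2.COLOR_BGR2HSV),(3,90,40),(18,255,255));m[:,:220]=0;m[:,365:]=0;m[:140]=0;m[290:]=0
for c in cv2.findContours(m,0,1)[0]:
    if cv2.contourArea(c)<200: continue
    p=c[:,0].astype(float)
    for k in((1,1),(-1,1),(1,-1),(-1,-1)):
        u,v=p[(p@k).argmin()];print(u,v,ray('top',u,v,20))
    print()
E
```

```text
time_s: 7.4
eef_pos: [509.4, -336.6, 247.6]
ee_rot: [0.0, 0.021, 1.0, -0.0]
force: [0.7, -1.1, 0.3]
grip_width: 0.7
grip_force: 0.0
t 7.4 [ 509.4 -336.6  247.6] [ 0.  0.  1. -0.] F [ 0.7 -1.1  0.3]
295.0 192.0 [ 523.8 -134.    20. ]
336.0 193.0 [ 516.8 -268.9   20. ]
295.0 252.0 [ 329. -126.   20.]
306.0 253.0 [ 324.8 -161.2   20. ]

238.0 190.0 [535.5  53.5  20. ]
271.0 191.0 [529.3 -55.1  20. ]
237.0 220.0 [436.8  58.5  20. ]
271.0 238.0 [375.7 -50.3  20. ]
```

View pics/top5.png

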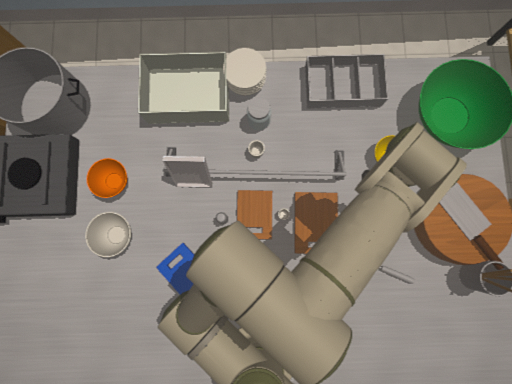

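The top view shows both boards flat at (255,214) and (317,222). Their lower rear edges are about 25 mm from the start and about 0.05 rad in yaw. The cup (283,215) and shaker (221,218) haven't moved, the tray still leans, and the hand is clear.

```bash
python3 -m jog '[[0,0,0,0,0,0,0.06],[0,0,0,0,0,0,0.06]]'; python3 -c "
from rig import finish_job
print(finish_job())"
```

```text
time_s: 7.65
eef_pos: [509.6, -334.7, 247.0]
ee_rot: [-0.0, 0.021, 1.0, 0.0]
force: [0.3, 0.7, 0.3]
grip_width: 0.702
grip_force: 0.0
the job is handed in; nothing more can be done
None
```

I tipped both boards face down and square in front of the rail, each about 25 mm from where it stood; in the last picture the tray still leaned and nothing else had visibly moved. I handed the job in at about 7.7 s, and no verdict came back.

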